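# Clamp the bar with the two-stage lever

## Task

Push the steel bar lying in the side clamp along its fence until its end is up against the clamp's end stop, and then push the clamp's lever past its half-way notch, all the way to its second stop, so that the bar is clamped. Push with the fingertips only: the bar must not be picked up, and the two bolts standing beside the clamp are to be left where they are. Leave the lever at its second stop with the bar still against the end stop.

Things in the scene. Friction and masses are not known exactly. Their poses are not given: they have to be found in the camera images.
- clamp: Lever-operated side clamp fixed to the table; origin on the table, z up. Bare-metal base plate, top 8 mm above the table, over x -50..30, y -150..50 mm and x 30..95, y -55..50 mm. Dark straight fence for the bar's near side: x -38..-20, y -80..40 mm, 26 mm high. The bar lies along y, at first 5 to 10 mm clear of the fence face (x = -20 mm), and goes home in +y.
- stop_face (a point): Point on the dark end stop's face that the bar's end must meet, at clamp x -5, y +40 mm, 13 mm above the table; same axes as the clamp. The end stop covers clamp x -38..22, y 40..54 mm and is 26 mm high above the table.
- pad_face (a point): Middle of the sprung pad's face (56 mm wide, up to 22 mm above the table), at clamp x +25, y -35 mm while the lever is released. The lever drives the pad in the clamp's -x by 18 mm, which presses the bar against the fence.
- bar_center (a point): Centre of the loose dark steel bar, 140 (own y) x 30 (x) x 10 mm, about 0.33 kg, lying flat on the clamp's plate, centre 13 mm above the table. At the start it lies 25 to 55 mm short of the end stop and its other end sticks out past the fence in the clamp's -y. Home and clamped, its centre is at clamp x -5, y -30 mm.
- handle (a point): Middle of the lever's upright black round post, 22 mm in diameter, from 49 to 101 mm above the table; this point is 75 mm above it. It turns with the lever, 95 mm from the pivot; the lever itself ends 13 mm further out. A plunger housing on the lever, 14 mm across, 42 mm from the pivot, reaches 59 mm above the table; the bare lever under the post reaches 43 mm.
- pivot (a point): Upright axis of the lever, at clamp x +70, y -15 mm, on top of its hub 50 mm above the table; same axes as the clamp. At lever angle q the handle is at pivot + 95 mm * (sin(q - 0.41), cos(q - 0.41)) in the clamp's x, y.
- lever (a joint): Lever angle, rad: 0 released (start), 0.41 first notch half-way, 0.82 second stop, bar clamped. Pushing the handle in the clamp's +x (clockwise from above) raises it. A detent holds it in each place; leaving either of the first two takes up to about 10 N at the handle. From about 0.75 it snaps to the second stop and stays.
- bolt_long: Loose bare-steel bolt standing on its head, 60 mm high, 28 mm across; origin at its foot. It stands near the clamp on the robot's side. A bystander.
- bolt_short: Loose bare-steel bolt standing on its head, 44 mm high, 28 mm across; origin at its foot. It stands near the clamp on the robot's side. A bystander.

How it is judged:
On the way, in this order (a step that is already met when the one before it is completed fails the run):
1. the bar has been pushed up to the end stop (within 3 mm) with the lever still released (y of bar_center in the frame of clamp above -0.033 m and value of joint lever below 0.2 rad), for 0.2 s.
2. the lever has been pushed to its second stop (value of joint lever above 0.78 rad), for 0.2 s.
At the end, for the whole second after the job is handed in: The lever rests at its second stop (above 0.78 rad of 0.82); the bar lies flat on the plate, at rest, its end within 4 mm of the end stop, its side within 3 mm of the fence and parallel to it within 0.04 rad (value of joint lever above 0.78 rad and y of bar_center in the frame of clamp between -0.034 and -0.026 m and x of bar_center in the frame of clamp between -0.008 and -0.002 m and z of bar_center in the frame of clamp below 0.016 m and angle between the y axis of bar_center and the y axis of clamp, either way round below 0.04 rad and linear speed of bar below 0.01 m/s); the robot touches nothing.
It fails at once if the bar is lifted more than 10 mm or tipped (z of bar_center in the frame of clamp above 0.023 m or angle between bar_center's own z axis and vertical above 0.2 rad).
It fails at once if a standing bolt is moved more than 15 mm or knocked over (distance of any of bolt_long, bolt_short from where it was at the start of the episode above 0.015 m or angle between any of bolt_long, bolt_short's own z axis and vertical above 0.3 rad).
It also fails if it takes over 51 s, if anything falls off the work surface, if the arm or the gripper's body presses on something with over 40 N, if the wrist force passes 120 N, or if a joint passes its speed limit or range.

## Robot

A 7-joint arm with a two-finger parallel gripper is mounted at the origin on the work surface; the furniture and walls round the work are solid. World frame = base frame: x ahead of the robot, y to its left, z up, the work surface at z = 0. Lengths are in m, angles in rad, forces in N, time in s.
With the tool pointing down it reaches from about 0.4 to 0.85 m from the base axis. Payload 4.5 kg.
Tool frame: the origin (TCP) lies between the finger pads; the fingertips stand 11 mm ahead of it and the grasp point (between the pads) lies 8 mm behind it (r.nose_length is the distance from the TCP to the fingertips, in m); z points along the fingers, y is the line along which they close (so a half turn about z gives the same grasp; the last joint's range is limited). The gripper opens to 88 mm and grips with 3 to 60 N. Pads are 18 mm wide; open, the fingers measure 123 mm over their backs; the gripper's body (75 mm by 187 mm) begins 45 mm behind the grasp point.
Start: joints at [1.341, 0.689, -0.195, 1.565, 0.157, 0.902, -0.215], TCP at [0.163, -0.603, 0.25] pointing down, gripper open.
Joint ranges: [-3.01, 3.01], [-0.46, 2.08], [-1.47, 1.51], [0.13, 2.56], [-1, 4.14], [0.04, 2.09], [-2.66, 2.66]. Speed limits (rad/s): [2.57, 2.57, 3.14, 3.14, 3.14, 3.14, 3.14].

## Interface

Orientations are given as a unit quaternion [x, y, z, w].
In Python, from plant import get_state, snapshot, camera_model, r gives the robot as it stands.
- The arm moves only by the shell command python3 -m inch 'ROWS' [FORCE]. ROWS is text: rows parted by semicolons, each of 7 numbers parted by spaces: the opening, from -1 (shut) to 1 (fully open), then the shift along the tool's x, y, z in m, then the turn, a rotation vector about the tool's x, y, z in rad. A call has 1 to 20 rows; each row shifts and turns the commanded pose from where the row before left it, along the tool's axes as they then stand; what a row does not reach is not made up. A row lasts 1/12 s, in which the tool goes at most 41.7 mm and 7.16 degrees, less where a joint would pass 70% of its speed; a pose out of reach is approached as far as the arm can. A call is refused whole if a number of a shift passes 0.0417 or a number of a turn 0.125, either way. A call with a gripper value outside its range is refused whole. The fingers move at their own pace and stop on an object; FORCE is the grip in N (left out, the last holds). Time passes only in rows, so rows that do not move let the fingers close. It gives the time, the measured TCP pose, the force, the opening and the grip force at its end, in the units of the state.
- get_state(): the state, without advancing time (a new reading comes with each control period).
- snapshot(name): name is "scene" or "top"; returns (picture, depth): 480x640x3 uint8, red, green, blue; 480x640 float32, m along the optical axis (not along the pixel's ray), 0 where there is no reading.
- camera_model(name): a dict with "intrinsics" (3x3 intrinsics, pixels), "view" (4x4, takes a point from world to camera coordinates). Camera axes: x right, y down, z forward; pixel columns grow to the right and rows downward; lengths in m; the calibration is good to about 2 mm. A picture is of the moment at which its call begins. camera_model takes no time and is no camera call.
- r.finish_job(): hands the job in; it is judged then, once.
The state is a dict: "clock": time; "q": joint angles; "qd": joint speeds; "joint_torque": joint torques, N m; "tool_pos": TCP position; "eef_rot": TCP orientation; "contact_force": force on the tool from outside, world axes, zero at the start; "moment": the same for the moment, N m; "opening": opening from 0.0 (shut) to 1.0 (fully open); "finger_force": force on a finger pad.
Only numpy, scipy, OpenCV 4.12 (cv2) and the standard library are available. Lean on these libraries where they do the work, as an engineer would, in place of code of your own. Each camera call takes 0.05 s, during which the arm holds its last target. There are 200 camera calls.

## Working session

There is one attempt and no reset: what is moved stays moved. The work goes in short steps, Python scripts to look and compute and a shell command to move; the robot and the scene stay as the last step left them, time stands still between calls to the robot, and variables do not carry over. Pictures are saved under pics/ and viewed, at most 10 in all, crops included, and the job is handed in when it is done.

```bash
ls; mkdir -p pics; python3 - <<'E'
from plant import get_state, snapshot, camera_model, r
import cv2, numpy as np
for n in ("scene","top"):
    p,d=snapshot(n); cv2.imwrite(f"pics/{n}0.png",p[:,:,::-1]); np.save(f"pics/{n}0.npy",d)
    m=camera_model(n); print(m)
s=get_state(); print(s)
E
```

```text
pics
{'intrinsics': array([[572.0661703 ,   0.        , 317.28945974],
       [  0.        , 572.0661703 , 233.79952983],
       [  0.        ,   0.        ,   1.        ]]), 'view': array([[ 0.69807676, -0.7160069 , -0.00479239, -0.34803104],
       [-0.32834304, -0.31415852, -0.89078352,  0.2151959 ],
       [ 0.63630157,  0.62340881, -0.45440264,  0.62648453],
       [ 0.        ,  0.        ,  0.        ,  1.        ]])}
{'intrinsics': array([[489.32890338,   0.        , 318.96860024],
       [  0.        , 489.32890338, 246.15145685],
       [  0.        ,   0.        ,   1.        ]]), 'view': array([[-0.02906659, -0.99934025,  0.02177622, -0.03339207],
       [-0.99636215,  0.02722025, -0.08075598,  0.47895365],
       [ 0.08010995, -0.02404431, -0.99649599,  0.8867174 ],
       [ 0.        ,  0.        ,  0.        ,  1.        ]])}
{'clock': 0.1, 'q': array([ 1.34077617,  0.68988472, -0.19455979,  1.56618313,  0.15730574,
        0.90251552, -0.21505439]), 'qd': array([-0.00054162, -0.00162932, -0.00078802, -0.00334723,  0.00078462,
        0.00107775, -0.00085832]), 'joint_torque': array([-3.59481317e-03, -5.28501749e+01, -1.27155114e+00, -1.53838027e+01,
       -5.25181065e-02,  1.98386268e-03,  4.09987274e-05]), 'tool_pos': array([ 0.16282353, -0.60287426,  0.249016  ]), 'eef_rot': array([ 9.91302347e-01,  1.31601742e-01, -1.53164635e-04, -7.83725308e-04]), 'contact_force': array([0.04587508, 0.64184742, 0.05926933]), 'moment': array([ 0.01601622, -0.01073677,  0.04715568]), 'finger_force': 0.0, 'opening': 1.002745635915965}
```

View pics/top0.png

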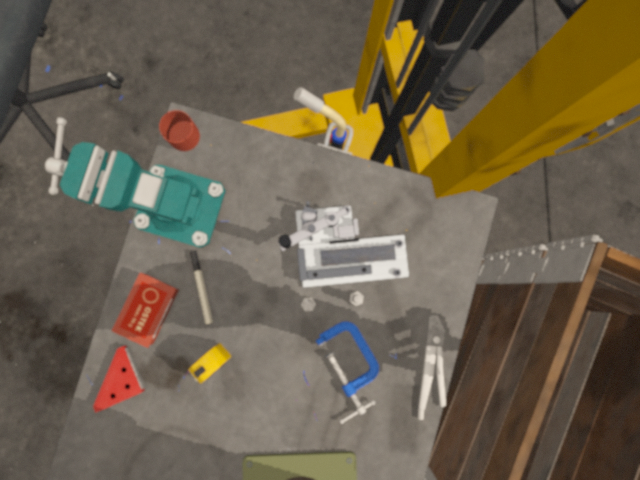

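View pics/scene0.png

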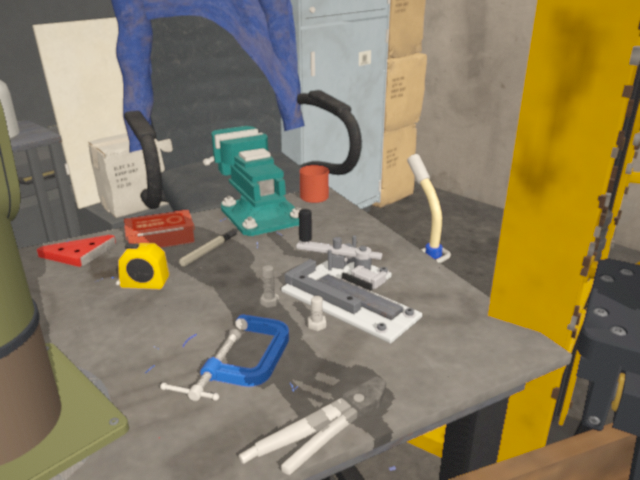

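The top view shows the clamp at about (300–410, 205–287) with clamp +y to the left and +x up. The bar is at about (318–397, 255), the handle at (286, 241) and the bolts at (308, 303) and (356, 298). Next I'll take an enlarged crop.

```bash
python3 - <<'E'
import cv2
p=cv2.imread("pics/top0.png")[195:315,270:420]
cv2.imwrite("pics/crop0.png",cv2.resize(p,None,fx=5,fy=5,interpolation=cv2.INTER_CUBIC))
E
```

```text
(no output)
```

View pics/crop0.png

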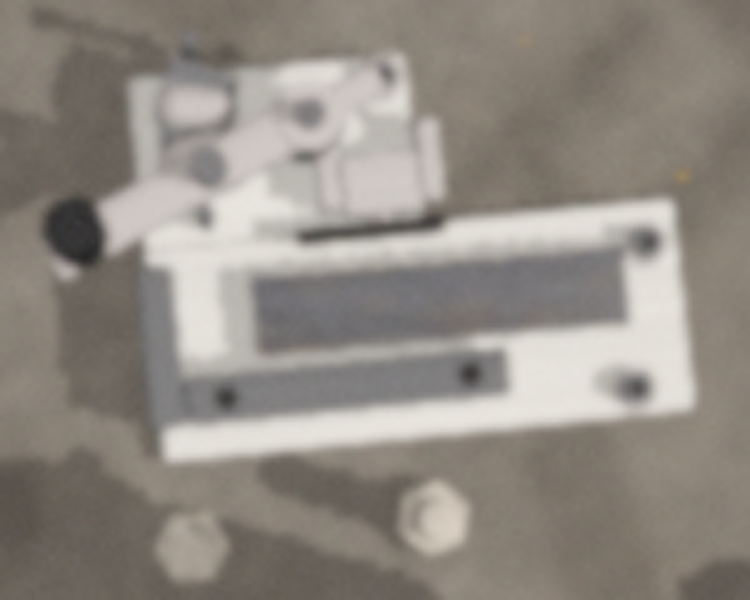

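Crop: the plate corners, the bar (255–627, 252–354), the fence, the end stop at left and the handle (74, 231) are all clear. I'll fit the clamp pose from the plate corners.

```bash
cat > h.py <<'E'
import numpy as np
from plant import camera_model, get_state, snapshot
from scipy.spatial.transform import Rotation as R
def ray(uv,z,n="top"):
    m=camera_model(n);V=m["view"];Rm=V[:3,:3];c=-Rm.T@V[:3,3]
    d=Rm.T@np.linalg.solve(m["intrinsics"],[uv[0],uv[1],1]); return c+d*(z-c[2])/d[2]
def crop(u,v): return (u/5+270,v/5+195)
E
python3 - <<'E'
from h import *
px=[(674,200),(694,410),(165,461),(130,78),(403,52)]
cl=np.array([(30,-150),(-50,-150),(-50,50),(95,50),(95,-55)])/1000
w=np.array([ray(crop(*p),.008)[:2] for p in px])
a=cl-cl.mean(0);b=w-w.mean(0)
th=np.arctan2((a[:,0]*b[:,1]-a[:,1]*b[:,0]).sum(),(a*b).sum())
c,s=np.cos(th),np.sin(th);Rm=np.array([[c,-s],[s,c]]);t=w.mean(0)-Rm@cl.mean(0)
print("th",th,"t",t,"res mm",(w-(cl@Rm.T+t))*1e3)
np.savez("clamp.npz",th=th,t=t,Rm=Rm)
f=lambda p,z:(ray(crop(*p),z)[:2]-t)@Rm*1e3
for n,p,z in [("bar",(255,282),.018),("bar",(625,252),.018),("bar",(627,320),.018),("bar",(259,354),.018),("handle",(74,229),.101),("boltS?",(192,547),.05),("boltL?",(434,518),.05),("stop",(165,268),.026),("fence",(506,352),.026),("pivot",(308,112),.05)]: print(n,f(p,z).round(1))
print("handle q0 expect",70+95*np.sin(-.41),-15+95*np.cos(-.41))
s=get_state();print(R.from_quat(s["eef_rot"]).as_matrix().round(3))
E
```

```text
th 0.06616812636132494 t [ 0.45591197 -0.06146754] res mm [[-0.31811747 -0.5855048 ]
 [ 0.2370969   0.60423373]
 [ 0.19029808 -0.31410987]
 [-0.2193897  -0.51922635]
 [ 0.11011218  0.81460729]]
bar [12.9 10.2]
bar [  11.1 -128.1]
bar [ -14.1 -126.1]
bar [-13.8  11.3]
handle [30.8 72. ]
boltS? [-80.9  42.5]
boltL? [-79.  -44.1]
stop [20.6 42.9]
fence [-22.  -78.9]
pivot [ 70.  -13.6]
handle q0 expect 32.13211384147983 72.12647816757749
[[ 0.965  0.261 -0.001]
 [ 0.261 -0.965  0.002]
 [-0.    -0.002 -1.   ]]
```

```bash
python3 -m inch '-1 0 0 0 0 0 -0.1249;-1 0 0 0 0 0 -0.1249;-1 0 0 0 0 0 -0.1249;-1 0 0 0 0 0 -0.1249;-1 0 0 0 0 0 -0.1249;-1 0 0 0 0 0 -0.1249;-1 0 0 0 0 0 -0.1249;-1 0 0 0 0 0 -0.1249;-1 0 0 0 0 0 -0.1249;-1 0 0 0 0 0 -0.1249;-1 0 0 0 0 0 -0.1249;-1 0 0 0 0 0 0' 20
cat >> h.py <<'E'
Z=np.load("clamp.npz")
def where():
    s=get_state();p=(s["tool_pos"][:2]-Z["t"])@Z["Rm"]*1e3
    M=R.from_quat(s["eef_rot"]).as_matrix();Rc=R.from_euler("z",float(Z["th"])).as_matrix()
    print("t",round(s["clock"],2),"clamp xy mm",p.round(1),"z",(s["tool_pos"][2]*1e3).round(1),"open",round(s["opening"],3),"F clamp",(Rc.T@s["contact_force"]).round(1));print((Rc.T@M).round(3).tolist());print("q",s["q"].round(2))
E
python3 -c "from h import *;where()"
```

```text
clock: 1.1
tool_pos: [0.1625, -0.6032, 0.2491]
eef_rot: [0.682, 0.731, 0.0, -0.0]
contact_force: [0.4, -0.3, -0.2]
opening: 0.119
finger_force: 0.0
t 1.1 clamp xy mm [-328.6 -521.1] z 249.1 open 0.119 F clamp [ 0.4 -0.4 -0.2]
[[-0.003, 1.0, 0.0], [1.0, 0.003, 0.001], [0.001, 0.0, -1.0]]
q [ 1.55  0.74 -0.58  1.55  0.46  0.99  0.9 ]
```

```bash
python3 -m inch '-1 0.0247 0.0235 0 0 0 0;-1 0.0247 0.0235 0 0 0 0;-1 0.0247 0.0235 0 0 0 0;-1 0.0247 0.0235 0 0 0 0;-1 0.0247 0.0235 0 0 0 0;-1 0.0247 0.0235 0 0 0 0;-1 0.0247 0.0235 0 0 0 0;-1 0.0247 0.0235 0 0 0 0;-1 0.0247 0.0235 0 0 0 0;-1 0.0247 0.0235 0 0 0 0;-1 0.0247 0.0235 0 0 0 0;-1 0.0247 0.0235 0 0 0 0;-1 0.0247 0.0235 0 0 0 0;-1 0.0247 0.0235 0 0 0 0;-1 0 0 0 0 0 0;-1 0 0 0 0 0 0'
python3 -c "from h import *;where()"
```

```text
clock: 2.43
tool_pos: [0.4694, -0.2341, 0.2498]
eef_rot: [0.682, 0.731, 0.001, 0.0]
contact_force: [0.6, -0.8, -0.1]
opening: 0.004
finger_force: 0.0
t 2.43 clamp xy mm [   2.1 -173.2] z 249.8 open 0.004 F clamp [ 0.5 -0.8 -0.1]
[[-0.002, 1.0, 0.001], [1.0, 0.002, 0.001], [0.001, 0.001, -1.0]]
q [ 0.72  0.6  -0.55  1.86  0.42  0.8   0.01]
```

```bash
python3 -m inch '-1 0 -0.009 0.03 0 0 0;-1 0 0 0.035 0 0 0;-1 0 0 0.035 0 0 0;-1 0 0 0.035 0 0 0;-1 0 0 0.035 0 0 0;-1 0 0 0.03 0 0 0;-1 0 0 0.015 0 0 0;-1 0 0 0.011 0 0 0;-1 0 0 0 0 0 0;-1 0 0 0 0 0 0'
python3 - <<'E'
from h import *
import cv2
where()
p,d=snapshot("scene"); c=p[200:400,230:460,::-1]
cv2.imwrite("pics/s1.png",cv2.resize(c,None,fx=3,fy=3,interpolation=cv2.INTER_CUBIC))
E
```

```text
clock: 3.27
tool_pos: [0.4581, -0.2382, 0.0234]
eef_rot: [0.684, 0.729, -0.001, -0.0]
contact_force: [0.0, -0.1, -0.5]
opening: 0.01
finger_force: 0.0
t 3.27 clamp xy mm [  -9.5 -176.5] z 23.4 open 0.01 F clamp [ 0.  -0.1 -0.5]
[[0.002, 1.0, -0.002], [1.0, -0.002, -0.001], [-0.001, -0.002, -1.0]]
q [ 0.51  0.94 -0.2   2.02  0.73  0.25 -0.26]
```

View pics/s1.png

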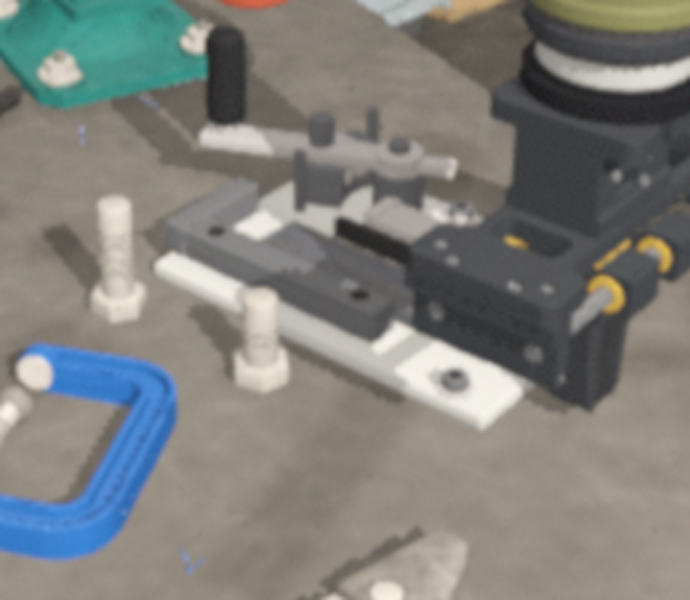

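The gripper is low behind the bar's end, clear of the screws at z 12 mm (one screw head at (455, 378)). The bolts and clamp are undisturbed.

```bash
python3 -m inch '-1 0.012 0 0 0 0 0;-1 0.012 0 0 0 0 0;-1 0.008 0 0 0 0 0;-1 0.005 0 0 0 0 0;-1 0.005 0 0 0 0 0;-1 0.005 0 0 0 0 0;-1 0.005 0 0 0 0 0;-1 0.004 0 0 0 0 0;-1 0.003 0 0 0 0 0;-1 0 0 0 0 0 0'
python3 - <<'E'
from h import *
import cv2
where()
p,d=snapshot("top"); c=p[195:315,270:420,::-1]
cv2.imwrite("pics/t1.png",cv2.resize(c,None,fx=5,fy=5,interpolation=cv2.INTER_CUBIC))
E
```

```text
clock: 4.15
tool_pos: [0.4552, -0.1773, 0.0237]
eef_rot: [0.683, 0.731, 0.0, -0.0]
contact_force: [1.0, -1.2, 1.0]
opening: 0.006
finger_force: 0.6
t 4.15 clamp xy mm [  -8.3 -115.5] z 23.7 open 0.006 F clamp [ 0.9 -1.2  1. ]
[[-0.002, 1.0, -0.0], [1.0, 0.002, 0.0], [0.0, -0.0, -1.0]]
q [ 0.35  0.93 -0.12  2.11  0.72  0.14 -0.37]
```

View pics/t1.png

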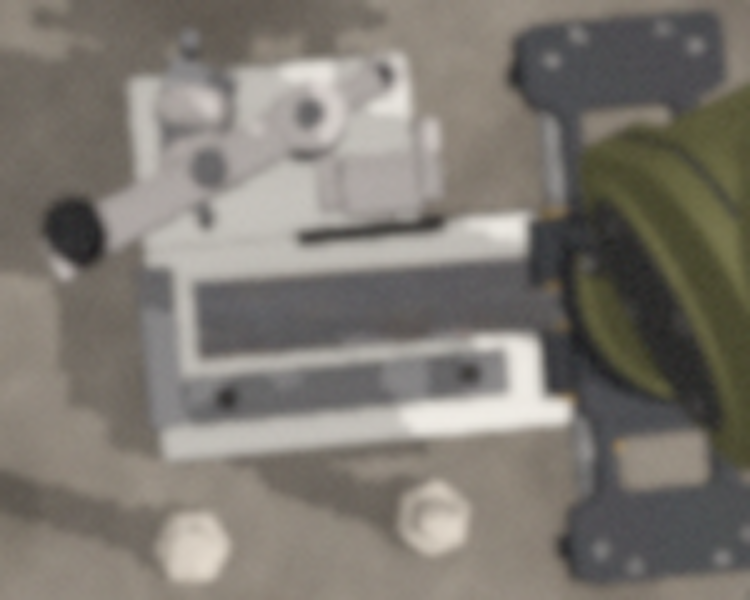

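The bar has moved to within a few mm of the stop: its end is at x≈195 px and the stop face at ≈175 px. I'll push on gently.

```bash
python3 -c "
from h import *
t,Rm=Z['t'],Z['Rm']
print([((ray(crop(*p),.018)[:2]-t)@Rm*1e3).round(1) for p in [(195,285),(200,357)]])"
python3 -m inch '-1 0.003 0 0 0 0 0;-1 0.002 0 0 0 0 0;-1 0.002 0 0 0 0 0;-1 0 0 0 0 0 0'
python3 -c "from h import *;where()"
```

```text
[array([13.9, 32.5]), array([-12.9,  33.1])]
clock: 4.53
tool_pos: [0.4546, -0.1716, 0.0236]
eef_rot: [0.683, 0.73, -0.001, 0.0]
contact_force: [0.7, -3.9, -0.6]
opening: 0.001
finger_force: 1.8
t 4.53 clamp xy mm [  -8.6 -109.8] z 23.6 open 0.001 F clamp [ 0.4 -4.  -0.6]
[[-0.0, 1.0, -0.001], [1.0, 0.0, -0.001], [-0.001, -0.001, -1.0]]
q [ 0.33  0.93 -0.1   2.12  0.72  0.13 -0.38]
```

```bash
python3 -m inch '-1 0.001 0 0 0 0 0;-1 0.001 0 0 0 0 0;-1 0 0 0 0 0 0'
python3 -c "from h import *;where()"; python3 -m inch '-1 0.001 0 0 0 0 0;-1 0.001 0 0 0 0 0;-1 0 0 0 0 0 0'
python3 - <<'E'
from h import *
import cv2
where()
p,d=snapshot("top"); c=p[195:315,270:420,::-1]
cv2.imwrite("pics/t2.png",cv2.resize(c,None,fx=5,fy=5,interpolation=cv2.INTER_CUBIC))
E
```

```text
clock: 4.78
tool_pos: [0.4546, -0.1714, 0.0237]
eef_rot: [0.684, 0.729, -0.001, 0.001]
contact_force: [1.0, -5.9, -1.7]
opening: 0.009
finger_force: 3.7
t 4.78 clamp xy mm [  -8.6 -109.6] z 23.7 open 0.009 F clamp [ 0.6 -6.  -1.7]
[[0.002, 1.0, -0.0], [1.0, -0.002, -0.003], [-0.003, -0.0, -1.0]]
q [ 0.32  0.93 -0.1   2.12  0.72  0.13 -0.38]
clock: 5.03
tool_pos: [0.4546, -0.1711, 0.0238]
eef_rot: [0.685, 0.729, -0.002, 0.002]
contact_force: [1.0, -10.3, -2.1]
opening: 0.003
finger_force: 5.3
t 5.03 clamp xy mm [  -8.6 -109.3] z 23.8 open 0.003 F clamp [  0.3 -10.3  -2.1]
[[0.004, 1.0, -0.001], [1.0, -0.004, -0.006], [-0.006, -0.0, -1.0]]
q [ 0.32  0.93 -0.09  2.12  0.72  0.12 -0.39]
```

View pics/t2.png

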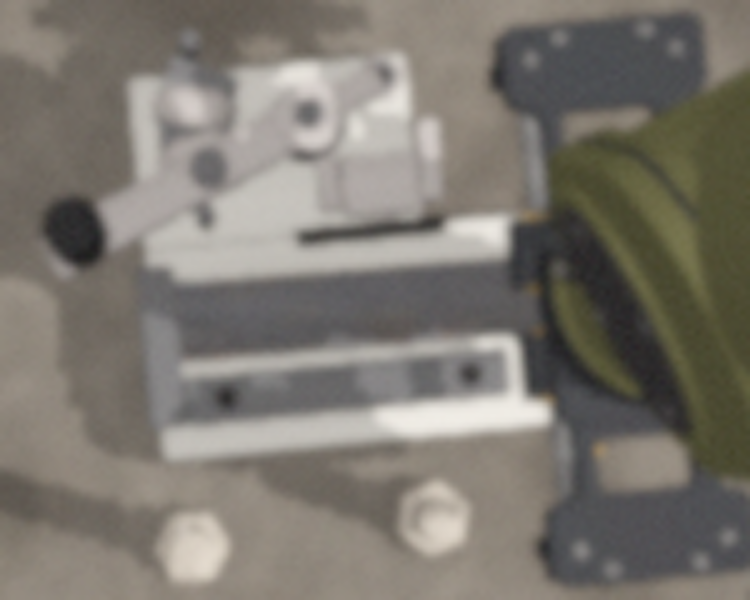

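The bar's end now meets the stop at (172, 320), with 10 N reaction. I'll back off, lift and go to the robot side of the handle.

```bash
python3 -m inch '-1 -0.01 0 0 0 0 0;-1 -0.02 0 0 0 0 0;-1 0 0 -0.035 0 0 0;-1 0 0 -0.035 0 0 0;-1 0 0 -0.035 0 0 0;-1 0 0 -0.035 0 0 0;-1 0 0 -0.035 0 0 0;-1 0.03 -0.004 0 0 0 0;-1 0.03 -0.004 0 0 0 0;-1 0.03 -0.004 0 0 0 0;-1 0.03 -0.004 0 0 0 0;-1 0.03 0 0 0 0 0;-1 0.03 0 0 0 0 0;-1 0.03 0 0 0 0 0;-1 0 0 0 0 0 0;-1 0 0 0 0 0 0'
python3 -c "from h import *;where()"
```

```text
clock: 6.42
tool_pos: [0.4258, 0.014, 0.1987]
eef_rot: [0.681, 0.733, 0.0, -0.001]
contact_force: [0.6, -1.1, 0.8]
opening: 0.004
finger_force: 0.0
t 6.42 clamp xy mm [-25.   77.3] z 198.7 open 0.004 F clamp [ 0.5 -1.2  0.8]
[[-0.007, 1.0, -0.0], [1.0, 0.007, 0.001], [0.001, -0.0, -1.0]]
q [ 0.15  0.56 -0.44  2.19  0.49  0.49 -0.6 ]
```

```bash
python3 -m inch '-1 0 0 0.03 0 0 0;-1 0 0 0.03 0 0 0;-1 0 0 0.03 0 0 0;-1 0 0 0.03 0 0 0;-1 0 0 0 0 0 0;-1 0 0 0 0 0 0'
python3 -c "from h import *;where()"
```

```text
clock: 6.92
tool_pos: [0.4251, 0.0105, 0.0779]
eef_rot: [0.683, 0.73, -0.002, -0.001]
contact_force: [-0.4, -0.3, 1.2]
opening: 0.005
finger_force: 0.0
t 6.92 clamp xy mm [-25.9  73.9] z 77.9 open 0.005 F clamp [-0.4 -0.2  1.2]
[[-0.001, 1.0, -0.004], [1.0, 0.001, -0.002], [-0.002, -0.004, -1.0]]
q [-0.09  0.8  -0.07  2.28  0.73  0.08 -0.81]
```

```bash
python3 -m inch '-1 0 0.012 0 0 0 0;-1 0 0.012 0 0 0 0;-1 0 0.005 0 0 0 0;-1 0 0.004 0 0 0 0;-1 0 0.004 0 0 0 0;-1 0.001 0.004 0 0 0 0;-1 0.001 0.004 0 0 0 0;-1 0.001 0.004 0 0 0 0;-1 0.001 0.004 0 0 0 0;-1 0.001 0.004 0 0 0 0'
python3 -c "from h import *;where()"
```

```text
clock: 7.75
tool_pos: [0.4788, 0.0214, 0.0799]
eef_rot: [0.682, 0.731, -0.001, -0.003]
contact_force: [-3.2, 1.9, -0.4]
opening: 0.002
finger_force: 1.3
t 7.75 clamp xy mm [28.3 81.2] z 79.9 open 0.002 F clamp [-3.   2.1 -0.4]
[[-0.003, 1.0, -0.005], [1.0, 0.003, 0.002], [0.002, -0.005, -1.0]]
q [ 0.01  0.82 -0.25  2.12  0.68  0.28 -0.75]
```

```bash
python3 -m inch '-1 0 0.005 0 0 0 0;-1 0 0.005 0 0 0 0;-1 0 0.004 0 0 0 0;-1 0 0.004 0 0 0 0;-1 -0.001 0.004 0 0 0 0;-1 -0.001 0.004 0 0 0 0;-1 -0.001 0.004 0 0 0 0;-1 -0.001 0.004 0 0 0 0;-1 -0.001 0.004 0 0 0 0;-1 0 0.004 0 0 0 0;-1 0 0 0 0 0 0'
python3 -c "from h import *;where()"
```

```text
clock: 8.67
tool_pos: [0.5272, 0.0172, 0.0791]
eef_rot: [0.684, 0.73, 0.001, 0.001]
contact_force: [0.9, 0.2, -0.3]
opening: 0.009
finger_force: 0.0
t 8.67 clamp xy mm [76.4 73.8] z 79.1 open 0.009 F clamp [ 0.9  0.1 -0.3]
[[0.001, 1.0, 0.003], [1.0, -0.001, -0.001], [-0.001, 0.003, -1.0]]
q [ 0.07  0.85 -0.32  1.98  0.64  0.4  -0.68]
```

```bash
python3 -m inch '-1 0 0.003 0 0 0 0;-1 0 0.003 0 0 0 0;-1 0 0 0 0 0 0;-1 0 0 0 0 0 0'
python3 -c "from h import *;where()"
python3 -m inch '-1 0 -0.01 0 0 0 0;-1 0 -0.025 0 0 0 0;-1 0 -0.005 -0.03 0 0 0;-1 0 0 -0.035 0 0 0;-1 0 0 -0.035 0 0 0;-1 0 -0.03 -0.03 0 0 0;-1 0.02 -0.03 0 0 0 0;-1 0.03 -0.02 0 0 0 0;-1 0.04 0 0 0 0 0;-1 0.04 0 0 0 0 0;-1 0 0 0 0 0 0;-1 0 0 0 0 0 0'
python3 - <<'E'
from h import *
import cv2
where()
p,d=snapshot("top"); c=p[195:315,270:420,::-1]
cv2.imwrite("pics/t3.png",cv2.resize(c,None,fx=5,fy=5,interpolation=cv2.INTER_CUBIC))
E
```

```text
clock: 9.0
tool_pos: [0.5318, 0.0183, 0.0788]
eef_rot: [0.683, 0.73, 0.0, 0.0]
contact_force: [0.1, 0.7, 0.0]
opening: 0.007
finger_force: 0.0
t 9.0 clamp xy mm [80.9 74.6] z 78.8 open 0.007 F clamp [0.2 0.7 0. ]
[[-0.0, 1.0, 0.001], [1.0, 0.0, -0.0], [-0.0, 0.001, -1.0]]
q [ 0.07  0.86 -0.33  1.97  0.64  0.42 -0.67]
clock: 10.0
tool_pos: [0.4031, 0.1431, 0.2085]
eef_rot: [0.681, 0.733, 0.001, -0.0]
contact_force: [0.1, -0.2, -0.1]
opening: 0.002
finger_force: 0.0
t 10.0 clamp xy mm [-39.2 207.6] z 208.5 open 0.002 F clamp [ 0.1 -0.3 -0.1]
[[-0.007, 1.0, 0.001], [1.0, 0.007, 0.001], [0.001, 0.001, -1.0]]
q [-0.14  0.55 -0.46  2.17  0.48  0.52 -0.9 ]
```

View pics/t3.png

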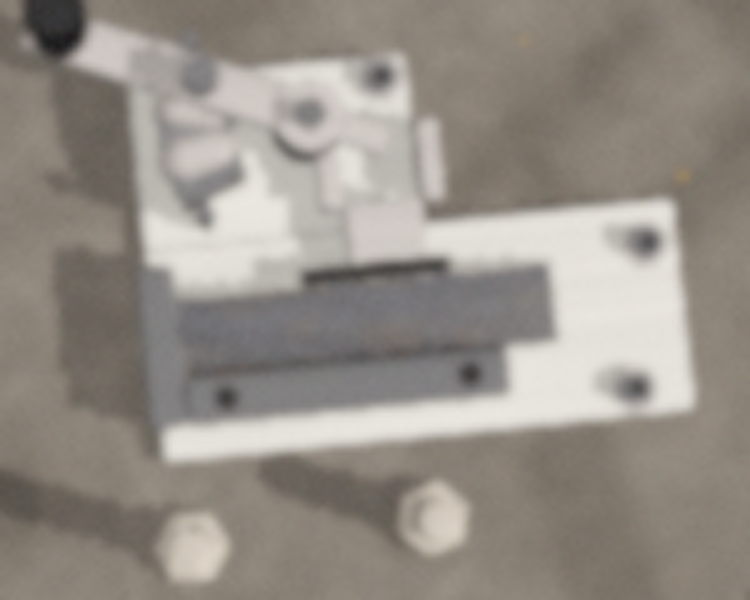

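The bar is pressed against the fence and the lever is swung across, with the handle at (52, 20). Now the numeric check.

```bash
python3 -c "
from h import *
t,Rm=Z['t'],Z['Rm'];f=lambda p,z:((ray(crop(*p),z)[:2]-t)@Rm*1e3)
print([f(p,.018).round(1) for p in [(548,265),(553,340)]])
h=f((53,18),.101);print(h,'q',.41+np.arctan2(h[0]-70,h[1]+15))"
```

```text
[array([  9., -99.]), array([-18.9, -97.9])]
[103.07048514  72.61135916] q 0.7709326449156727
```

The crop cuts the handle off at the top, so I'll measure it unclipped.

```bash
python3 - <<'E'
from h import *
import cv2
p,d=snapshot("top"); p0=cv2.imread("pics/top0.png")[:,:,::-1]
t,Rm=Z['t'],Z['Rm']
for im,(a,b,c,e) in ((p0,(225,260,270,300)),(p,(180,212,268,296))):
    m=(im[a:b,c:e].max(2)<65).astype(np.uint8)
    n,l,s,ct=cv2.connectedComponentsWithStats(m);k=1+s[1:,4].argmax()
    h=(ray(ct[k]+[c,a],.09)[:2]-t)@Rm*1e3
    print(s[k],ct[k]+[c,a],h,'q',.41+np.arctan2(h[0]-70,h[1]+15))
c=p[170:230,255:355,::-1];cv2.imwrite("pics/t4.png",cv2.resize(c,None,fx=7,fy=7,interpolation=cv2.INTER_CUBIC))
E
```

```text
[10 10 10 13 96] [284.69791667 240.95833333] [31.61939227 72.58986169] q -0.0029856709158785355
[  8  12  10  14 112] [280.55357143 198.26785714] [105.67697739  73.08047616] q 0.7948520402842156
```

View pics/t4.png

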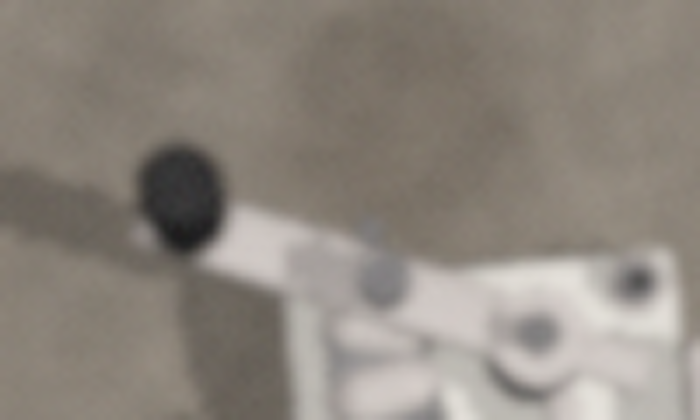

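The handle is at (180, 197) in the crop, which puts the lever at about 0.80 rad. That is past the snap point, and the finger left it with no force on it. The bar's centre reads about x −5, y −29 mm, so I'll hand in.

```bash
python3 -c "
from plant import r
print(r.finish_job())"
```

```text
the job is handed in; nothing more can be done
None
```

I pushed the bar up to the end stop, then pushed the lever to its second stop, and handed the job in; no verdict came back. My last camera check put the lever at about 0.80 rad (0.78 needed) and the bar's centre at about x −5, y −29 mm, with the arm clear and the bolts looking unmoved.

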